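# Pair up the wheel parts in the magnetic trays

## Robot

A 7-joint arm with a two-finger parallel gripper is mounted at the origin on the work surface. World frame = base frame: x ahead of the robot, y to its left, z up, the work surface at z = 0. Lengths are in m, angles in rad, forces in N, time in s.
With the tool pointing down it reaches from about 0.425 to 0.925 m from the base axis. Payload 6.8 kg.
Tool frame: the origin (TCP) lies midway between the tips of the shut fingers; the grasp point (between the pads) lies 19 mm behind it; x points along the fingers, y is the direction in which the jaws open and shut, and the axes are right-handed (so a half turn about x gives the same grasp; the last joint's range is limited). The gripper opens to 85 mm and grips with 20 to 120 N. Pads are 22 mm wide; open, the fingers measure 114 mm over their backs; the gripper's body (76 mm by 85 mm) begins 54 mm behind the grasp point. The pads swing forward as they close: fully open they stand 13 mm farther back than shut.
Start: joints at [-1.331, 0.477, 0.022, 1.555, -0.011, 1.109, -0.083], TCP at [0.23, 0.635, 0.203] pointing down, gripper open.
Joint ranges: [-2.96, 2.96], [-0.34, 2.1], [-1.41, 1.46], [0.24, 2.44], [-1.37, 4.51], [0.17, 1.92], [-2.96, 2.96]. Speed limits (rad/s): [2.39, 2.39, 3.14, 3.14, 3.14, 3.14, 3.14].

## Interface

Orientations are given as a rotation vector (axis times angle).
In Python, from bench import r, viewer, nets gives the robot as it stands.
- The arm moves only by the shell command python3 -m pendant 'ROWS' [FORCE]. ROWS is JSON, one flat list of numbers, 5 for each row, row after row: the finger opening in mm, from 0 to 85.4, then the shift along the tool's x, y, z in mm, then the turn about the tool's x in rad. A call has 1 to 20 rows; each row shifts and turns the commanded pose from where the row before left it, along the tool's axes as they then stand; what a row does not reach is not made up. A row lasts 1/8 s, in which the tool goes at most 62.5 mm and 10.7 degrees, less where a joint would pass 70% of its speed; a pose out of reach is approached as far as the arm can. A call with a gripper value outside its range is refused whole. The fingers move at their own pace and stop on an object; FORCE is the grip in N (left out, the last holds). Time passes only in rows, so rows that do not move let the fingers close. It gives the time, the measured TCP pose, the force and the opening at its end, in the units of the state.
- r.get_obs(): the state, without advancing time (a new reading comes with each control period).
- viewer.grab_frame(name): name is "side" or "top" or "wrist"; returns (picture, depth): 384x512x3 uint8, red, green, blue; 384x512 float32, m along the optical axis (not along the pixel's ray), 0 where there is no reading.
- viewer.calibration(name): a dict with "mtx" (3x3 intrinsics, pixels), "world_to_cam" (4x4, takes a point from world to camera coordinates). Camera axes: x right, y up, looking along -z (the intrinsics and any distortion apply to the point x, -y, -z); pixel columns grow to the right and rows downward; lengths in m; the calibration is good to about 2 mm. A picture is of the moment at which its call begins: read the wrist's pose just before it. calibration takes no time and is no camera call; for the wrist camera it gives the pose at the moment of the call.
- r.hand_in(): hands the job in, once; it reports no verdict.
Trained networks look in the newest picture that a camera, given by its name, has taken for a name from the list of things; names that differ only in an ending like _2 or _b are one class to them, and where a whole thing is asked for, a point or a joint stands for the part that bears it (a point fixed in the world has none). Each returns a list of dicts, best first, with "score" (0 to 1); they miss things now and then, are a little off and sometimes report something else, mostly with a low value. They report only what shows in the picture. A call takes as long as a camera call.
- nets.look_for(name, camera): "location" ([x, y, z] in m, in world coordinates, good to about 4 mm: the middle of the surface that is visible of it).
- nets.silhouettes(name, camera): "mask" (384x512 bool, what is visible of it).
The state is a dict: "clock": time; "joints": joint angles; "qvel": joint speeds; "tau": joint torques, N m; "tcp_pos": TCP position; "orientation": TCP orientation; "contact_force": force on the tool from outside, world axes, zero at the start; "moment": the same for the moment, N m; "grip_width": finger opening in m.
Only numpy, scipy, OpenCV 4.12 (cv2) and the standard library are available. Lean on these libraries where they do the work, as an engineer would, in place of code of your own. Each camera call takes 0.05 s, during which the arm holds its last target. There are 200 camera calls.

## Task

Four loose wheel parts (a bearing, a hexagonal axle nut, a tubular axle spacer and a chain adjuster block) lie along the near side of the bench: put each one into the parts tray that already holds another of its kind, down on the tray's floor beside its mate, lying flat (the spacer standing upright, like its mate). Leave the impact socket and the small bottle where they stand, and let go of everything at the end.

Things in the scene. Friction and masses are not known exactly. Their poses are not given: they have to be found in the camera images.
- bearing_mid (a point): Loose wheel bearing: flat steel ring with a black seal, 47 mm across, 20 mm bore, 14 mm high, lying flat on the bench. The point is its centre, 7 mm above its underside; z is its axis.
- nut_mid (a point): Loose axle nut: steel hexagon, 32 mm across flats (37 mm across corners), 20 mm bore, 18 mm high, lying flat. The point is its centre, 9 mm above its underside; z is its axis; two of its flats face its own +y and -y, the others every 60 degrees.
- spacer_mid (a point): Loose axle spacer: steel tube, 30 mm outside, 20 mm bore, 34 mm high, standing upright, open right through. The point is its centre, 17 mm above its underside; z is its axis.
- block_mid (a point): Loose chain adjuster block: rectangular steel block 45 mm (its x) by 30 mm (its y) by 20 mm high with a 14 mm upright hole through the middle, lying flat. The point is its centre, 10 mm above its underside.
- tray_bearing: Parts tray fixed to the bench: steel rim, black floor, 150 (x) by 126 mm (y) outside, walls 3 mm thick and 12 mm high, floor top 4 mm above the bench. Origin: centre of the underside; x points away from the robot (within 0.15 rad), z up. Mate, held fast by magnet, centred 36 mm along +x: a bearing (47 mm across, 14 mm high). Near half empty, its centre 34 mm along -x. Trays differ only in the mate.
- tray_nut: Parts tray fixed to the bench: steel rim, black floor, 150 (x) by 126 mm (y) outside, walls 3 mm thick and 12 mm high, floor top 4 mm above the bench. Origin: centre of the underside; x points away from the robot (within 0.15 rad), z up. Mate, held fast by magnet, centred 36 mm along +x: a hexagonal nut (32 mm wide, 18 mm high). Near half empty, its centre 34 mm along -x. Trays differ only in the mate.
- tray_spacer: Parts tray fixed to the bench: steel rim, black floor, 150 (x) by 126 mm (y) outside, walls 3 mm thick and 12 mm high, floor top 4 mm above the bench. Origin: centre of the underside; x points away from the robot (within 0.15 rad), z up. Mate, held fast by magnet, centred 36 mm along +x: an axle spacer (tube 30 mm wide, 34 mm high). Near half empty, its centre 34 mm along -x. Trays differ only in the mate.
- tray_block: Parts tray fixed to the bench: steel rim, black floor, 150 (x) by 126 mm (y) outside, walls 3 mm thick and 12 mm high, floor top 4 mm above the bench. Origin: centre of the underside; x points away from the robot (within 0.15 rad), z up. Mate, held fast by magnet, centred 36 mm along +x: an adjuster block (45 by 30, 20 mm high). Near half empty, its centre 34 mm along -x. Trays differ only in the mate.
- socket_mid (a point): Bystander, leave alone: dark impact socket standing on the bench, 34 mm across, 60 mm high, closed at the foot. The point is its centre, 30 mm above its underside.
- bottle_mid (a point): Bystander, leave alone: small white bottle with a black cap, 30 mm across, 85 mm high, standing. The point is its centre, half-way up.

How it is judged:
At the end, for the whole second after the job is handed in: Each of the four loose parts rests flat on the floor of the tray with its mate: centre within the tray's walls, at its resting height above the tray floor within 3 mm, its axis within 0.12 rad of the tray's upright (either way up), and at rest (x of bearing_mid in the frame of tray_bearing between -0.072 and 0.072 m and y of bearing_mid in the frame of tray_bearing between -0.06 and 0.06 m and z of bearing_mid in the frame of tray_bearing between 0.008 and 0.014 m and angle between the z axis of bearing_mid and the z axis of tray_bearing, either way round below 0.12 rad and linear speed of each of bearing, nut, spacer, block below 0.01 m/s and angular speed of each of bearing, nut, spacer, block below 0.1 rad/s and x of nut_mid in the frame of tray_nut between -0.072 and 0.072 m and y of nut_mid in the frame of tray_nut between -0.06 and 0.06 m and z of nut_mid in the frame of tray_nut between 0.01 and 0.016 m and angle between the z axis of nut_mid and the z axis of tray_nut, either way round below 0.12 rad and x of spacer_mid in the frame of tray_spacer between -0.072 and 0.072 m and y of spacer_mid in the frame of tray_spacer between -0.06 and 0.06 m and z of spacer_mid in the frame of tray_spacer between 0.018 and 0.024 m and angle between the z axis of spacer_mid and the z axis of tray_spacer, either way round below 0.12 rad and x of block_mid in the frame of tray_block between -0.072 and 0.072 m and y of block_mid in the frame of tray_block between -0.06 and 0.06 m and z of block_mid in the frame of tray_block between 0.011 and 0.017 m and angle between the z axis of block_mid and the z axis of tray_block, either way round below 0.12 rad); the robot touches nothing.
It fails at once if the impact socket is shifted by more than 20 mm or tipped over (distance of socket_mid from where it was at the start of the episode above 0.02 m or angle between socket_mid's own z axis and vertical above 0.5 rad).
It fails at once if the small bottle is shifted by more than 20 mm or tipped over (distance of bottle_mid from where it was at the start of the episode above 0.02 m or angle between bottle_mid's own z axis and vertical above 0.5 rad).
It also fails if it takes over 102 s, if anything falls off the work surface, if the arm or the gripper's body presses on something with over 40 N, if the wrist force passes 120 N, or if a joint passes its speed limit or range.

## Working session

There is one attempt and no reset: what is moved stays moved. The work goes in short steps, Python scripts to look and compute and a shell command to move; the robot and the scene stay as the last step left them, time stands still between calls to the robot, and variables do not carry over. Pictures are saved under pics/ and viewed, about 12 in all and at most 16, crops included, and the job is handed in when it is done.

```bash
mkdir -p pics; ls; python3 - <<'E'
from bench import r,viewer,nets
import cv2
o=r.get_obs();print(o)
p,d=viewer.grab_frame("top");cv2.imwrite("pics/top0.png",p[...,::-1])
for n in ["bearing_mid","nut_mid","spacer_mid","block_mid","tray_bearing","tray_nut","tray_spacer","tray_block","socket_mid","bottle_mid"]:
    print(n,[([round(float(v),3) for v in q["location"]],round(q["score"],2)) for q in nets.look_for(n,"top")])
p,d=viewer.grab_frame("side");cv2.imwrite("pics/side0.png",p[...,::-1])
E
```

```text
pics
{'clock': 0.0, 'joints': array([-1.33109603,  0.47781939,  0.02231378,  1.55643044, -0.01150793,
        1.10929872, -0.08313736]), 'qvel': array([ 0.00035176,  0.00083629,  0.00081335, -0.00024647, -0.00024163,
        0.00021727,  0.00035261]), 'tau': array([ 1.16144010e-04, -5.96462059e+01,  1.60752151e+00, -2.81177258e+01,
        1.23855638e-02,  9.72627924e-03, -2.04780619e-06]), 'tcp_pos': array([0.22984336, 0.63398815, 0.2023212 ]), 'orientation': array([ 0.27148373,  1.55371277, -0.27435023]), 'contact_force': array([0.78471199, 0.76333081, 0.13215628]), 'moment': array([ 0.0381579 , -0.03770271,  0.05373862]), 'grip_width': 0.08539574856102458}
bearing_mid [([0.442, 0.191, 0.014], 0.57)]
nut_mid [([0.437, 0.312, 0.016], 0.63)]
spacer_mid [([0.439, -0.326, 0.03], 0.67)]
block_mid [([0.444, -0.206, 0.016], 0.61)]
tray_bearing [([0.622, -0.09, 0.006], 0.59)]
tray_nut [([0.591, 0.277, 0.001], 0.96)]
tray_spacer [([0.617, -0.253, 0.004], 0.8)]
tray_block [([0.632, 0.08, 0.005], 0.86)]
socket_mid [([0.449, -0.064, 0.051], 0.68)]
bottle_mid [([0.432, 0.052, 0.061], 0.52)]
```

View pics/top0.png

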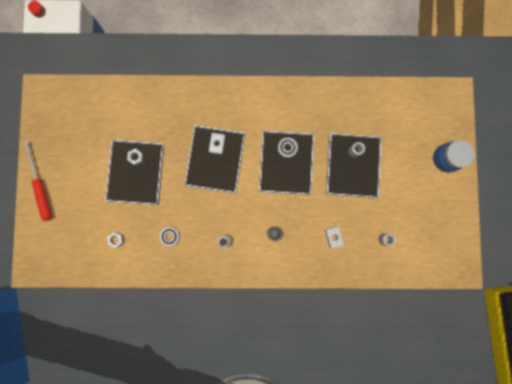

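View pics/side0.png

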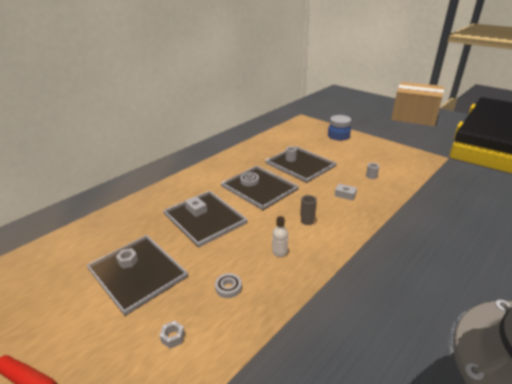

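The pictures agree with the networks. In the top view the nut tray is at (135,172), block tray (215,158), bearing tray (287,163) and spacer tray (355,165). The loose parts are the nut at (116,240), bearing (169,236), block (334,237) and spacer (387,240). The bottle is at (225,240) and the socket at (275,233).

```bash
cat > h.py <<'E'
from bench import r,viewer,nets
import numpy as np,cv2
from scipy.spatial.transform import Rotation as R
TOP=dict(bearing_mid=.014,nut_mid=.018,spacer_mid=.034,block_mid=.02,tray_bearing=.012,tray_nut=.012,tray_spacer=.012,tray_block=.012)
def plane(uv,cal,z):
    K=np.array(cal["mtx"]);M=np.linalg.inv(np.array(cal["world_to_cam"]))
    u=np.c_[uv,np.ones(len(uv))]@np.linalg.inv(K).T
    d=(u*[1,-1,-1])@M[:3,:3].T;c=M[:3,3]
    return (c+d*((z-c[2])/d[:,2])[:,None])[:,:2]
def find(n,cam,cal):
    s=nets.silhouettes(n,cam)
    if not s: print(n,"none");return
    m=s[0]["mask"].astype(np.uint8)
    cs=max(cv2.findContours(m,cv2.RETR_EXTERNAL,cv2.CHAIN_APPROX_NONE)[0],key=cv2.contourArea)[:,0]
    w=plane(cs.astype(float),cal,TOP[n])
    (cx,cy),(a,b),t=cv2.minAreaRect((w*1000).astype(np.float32))
    print(n,round(s[0]["score"],2),"c",round(cx,1),round(cy,1),"size",round(a,1),round(b,1),"ang",round(t,1));return m,cs,w
def tool():
    o=r.get_obs();A=R.from_rotvec(o["orientation"]).as_matrix()
    print("t",o["clock"],"tcp",np.round(o["tcp_pos"]*1e3,1),"x",A[:,0].round(3),"y",A[:,1].round(3),"z",A[:,2].round(3),"w",o["grip_width"],"F",np.round(o["contact_force"],1))
    return o["tcp_pos"]*1e3,A
E
python3 - <<'E'
from h import *
tool();viewer.grab_frame("top");c=viewer.calibration("top")
for n in TOP: find(n,"top",c)
w=viewer.calibration("wrist");print(np.linalg.inv(w["world_to_cam"]).round(3),w["mtx"])
E
```

```text
t 0.6 tcp [230.  634.6 203.3] x [ 0.  0. -1.] y [0.341 0.94  0.   ] z [ 0.94  -0.341 -0.   ] w 0.08554513948842775 F [ 0.2  0.3 -0.2]
bearing_mid 0.57 c 440.8 185.6 size 42.3 47.4 ang 0.2
nut_mid 0.6 c 431.2 311.2 size 32.7 32.8 ang 1.8
spacer_mid none
block_mid 0.66 c 440.5 -202.3 size 45.1 32.5 ang 15.3
tray_bearing 0.66 c 619.3 -92.5 size 126.3 150.7 ang 86.6
tray_nut 0.86 c 594.7 272.4 size 131.1 151.5 ang 86.7
tray_spacer 0.89 c 613.7 -255.1 size 128.4 149.1 ang 84.8
tray_block 0.57 c 627.3 82.0 size 128.8 151.7 ang 81.4
[[ 0.34  -0.904 -0.261  0.163]
 [ 0.94   0.326  0.095  0.658]
 [-0.001 -0.277  0.961  0.374]
 [ 0.     0.     0.     1.   ]] [[285.52820029   0.         250.30920364]
 [  0.         285.52820029 189.43315099]
 [  0.           0.           1.        ]]
```

```bash
python3 -m pendant '[85,0,0,0,-0.174, 85,0,0,0,-0.174, 85,10,-46,29,0, 85,10,-46,29,0, 85,10,-46,29,0, 85,10,-46,29,0, 85,10,-46,29,0, 85,0,-46,29,0, 85,0,-46,29,0, 85,0,0,0,0]' 40; python3 - <<'E'
from h import *
tool();c=viewer.calibration("wrist");p,d=viewer.grab_frame("wrist");cv2.imwrite("pics/w1.png",p[...,::-1])
for n in ["nut_mid","bearing_mid","tray_nut"]: find(n,"wrist",c)
E
```

```text
clock: 2.3
tcp_pos: [0.4361, 0.3078, 0.1535]
orientation: [0.005, 1.57, -0.008]
contact_force: [-1.6, 0.9, -0.2]
grip_width: 0.0849
t 2.3 tcp [436.1 307.8 153.5] x [ 0.001 -0.002 -1.   ] y [ 0.008  1.    -0.002] z [ 1.    -0.008  0.001] w 0.0849462098215112 F [-1.6  0.9 -0.2]
nut_mid 0.87 c 430.7 313.0 size 37.3 31.0 ang 6.2
bearing_mid 0.73 c 439.2 188.5 size 45.8 50.0 ang 41.5
tray_nut 0.63 c 585.9 274.9 size 127.1 145.5 ang 86.9
```

View pics/w1.png

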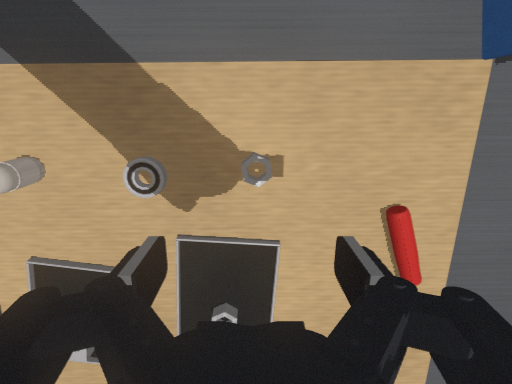

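The wrist view shows the nut at (257,170) with corners along ±x, and the bearing at (145,177). I'll grasp the nut with a small turn to align with its flats.

```bash
python3 -m pendant '[85,45,4,-4,-0.11, 70,50,0,0,0, 65,40,0,0,0, 60,16,0,0,0, 30,0,0,0,0, 20,0,0,0,0, 20,0,0,0,0, 20,0,0,0,0, 20,0,0,0,0]' 40; python3 - <<'E'
from h import *
tool();p,d=viewer.grab_frame("wrist");cv2.imwrite("pics/w2.png",p[...,::-1])
E
```

```text
clock: 3.62
tcp_pos: [0.4293, 0.3168, 0.0028]
orientation: [-0.086, 1.568, 0.087]
contact_force: [-0.2, -0.1, 0.4]
grip_width: 0.0201
t 3.625 tcp [429.3 316.8   2.8] x [ 0.001  0.001 -1.   ] y [-0.11   0.994  0.   ] z [0.994 0.11  0.001] w 0.020065924989622005 F [-0.2 -0.1  0.4]
```

View pics/w2.png

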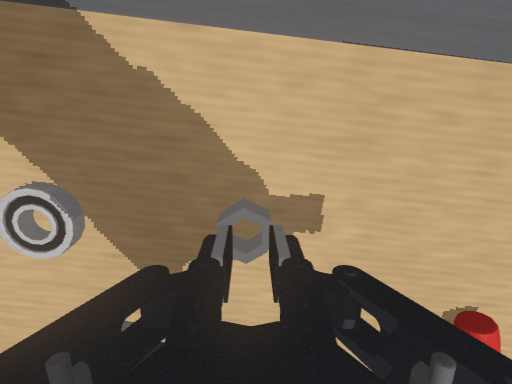

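The jaws shut to the commanded 20 mm without holding the nut. I'll locate the nut relative to the TCP.

```bash
python3 - <<'E'
from h import *
t,A=tool();c=viewer.calibration("wrist");viewer.grab_frame("wrist");f=find("nut_mid","wrist",c)
p,d=viewer.grab_frame("wrist")
K=np.array(c["mtx"]);W=np.array(c["world_to_cam"])
def pr(q):
    v=W[:3,:3]@q+W[:3,3];v*=[1,-1,-1];return (K@v/v[2])[:2].round(0),v[2].round(3)
print("tcp px",pr(t/1e3),"grasp",pr(t/1e3+[0,0,.019]))
for uv in [(245,207),(245,230),(245,255),(225,280),(290,260),(280,235),(210,245),(245,300)]:
    z=d[uv[1],uv[0]];q=np.array([(uv[0]-K[0,2])*z/K[0,0],-(uv[1]-K[1,2])*z/K[1,1],-z,1])
    print(uv,(np.linalg.inv(W)@q)[:3].round(4))
c=viewer.calibration("top");viewer.grab_frame("top");find("nut_mid","top",c);print(nets.look_for("nut_mid","top"))
E
```

```text
t 3.675 tcp [429.3 316.7   2.6] x [ 0.  0. -1.] y [-0.11   0.994  0.   ] z [0.994 0.11  0.   ] w 0.019908916316960623 F [-0.4  1.  -0.4]
nut_mid 0.66 c 427.8 315.7 size 38.7 30.9 ang 29.0
tcp px (array([250., 223.]), np.float64(0.184)) grasp (array([250., 236.]), np.float64(0.166))
(245, 207) [0.4143 0.3119 0.0154]
(245, 230) [0.4354 0.3138 0.001 ]
(245, 255) [0.4442 0.3151 0.0179]
(225, 280) [0.4288 0.3059 0.0684]
(290, 260) [0.4148 0.3311 0.0712]
(280, 235) [0.415  0.3294 0.048 ]
(210, 245) [0.4232 0.2966 0.0495]
(245, 300) [0.4888 0.3195 0.001 ]
nut_mid none
[]
```

```bash
python3 - <<'E'
from h import *
c=viewer.calibration("wrist");p,d=viewer.grab_frame("wrist")
cv2.imwrite("pics/w3.png",cv2.resize(p[180:320,170:330,::-1],None,fx=4.5,fy=4,interpolation=cv2.INTER_CUBIC))
K=np.array(c["mtx"]);I=np.linalg.inv(np.array(c["world_to_cam"]))
v,u=np.mgrid[0:384,0:512];P=np.stack([(u-K[0,2])*d/K[0,0],-(v-K[1,2])*d/K[1,1],-d,np.ones_like(d)],-1)@I.T
for row in (200,215,225,235,245,255,265,280):
    print(row,[f"{k}:{P[row,k,1]*1e3:.0f},{P[row,k,2]*1e3:.0f}" for k in range(200,300,6)])
E
```

```text
200 ['200:283,0', '206:287,2', '212:291,1', '218:295,1', '224:298,1', '230:302,1', '236:306,1', '242:310,2', '248:313,1', '254:317,0', '260:321,1', '266:325,2', '272:328,1', '278:332,1', '284:336,1', '290:340,1', '296:344,1']
215 ['200:284,1', '206:288,0', '212:292,2', '218:295,1', '224:300,11', '230:304,17', '236:307,18', '242:310,18', '248:314,17', '254:317,19', '260:321,16', '266:325,11', '272:330,1', '278:334,1', '284:338,1', '290:341,1', '296:345,1']
225 ['200:284,1', '206:288,0', '212:292,1', '218:297,18', '224:302,34', '230:305,33', '236:308,1', '242:311,1', '248:315,2', '254:319,2', '260:322,18', '266:325,19', '272:327,34', '278:330,34', '284:309,173', '290:342,2', '296:347,-1']
235 ['200:285,1', '206:288,-0', '212:296,38', '218:300,47', '224:303,47', '230:305,45', '236:308,0', '242:312,1', '248:316,2', '254:320,1', '260:324,3', '266:326,18', '272:326,48', '278:328,47', '284:331,47', '290:336,39', '296:347,1']
245 ['200:285,1', '206:295,49', '212:297,49', '218:301,57', '224:304,57', '230:306,47', '236:309,12', '242:313,9', '248:316,8', '254:320,12', '260:323,17', '266:327,18', '272:326,52', '278:328,57', '284:330,57', '290:334,49', '296:337,49']
255 ['200:293,59', '206:296,60', '212:299,66', '218:302,66', '224:304,66', '230:306,48', '236:310,18', '242:313,19', '248:317,19', '254:320,18', '260:324,18', '266:330,0', '272:326,54', '278:327,66', '284:329,66', '290:332,66', '296:336,59']
265 ['200:296,78', '206:298,77', '212:301,76', '218:303,75', '224:305,69', '230:307,50', '236:310,1', '242:314,1', '248:318,1', '254:323,1', '260:326,2', '266:331,1', '272:327,55', '278:327,68', '284:328,75', '290:330,76', '296:332,78']
280 ['200:298,85', '206:300,86', '212:302,86', '218:304,86', '224:305,67', '230:308,52', '236:312,1', '242:316,1', '248:320,0', '254:324,1', '260:328,1', '266:332,1', '272:327,56', '278:328,68', '284:327,86', '290:329,85', '296:331,85']
```

View pics/w3.png

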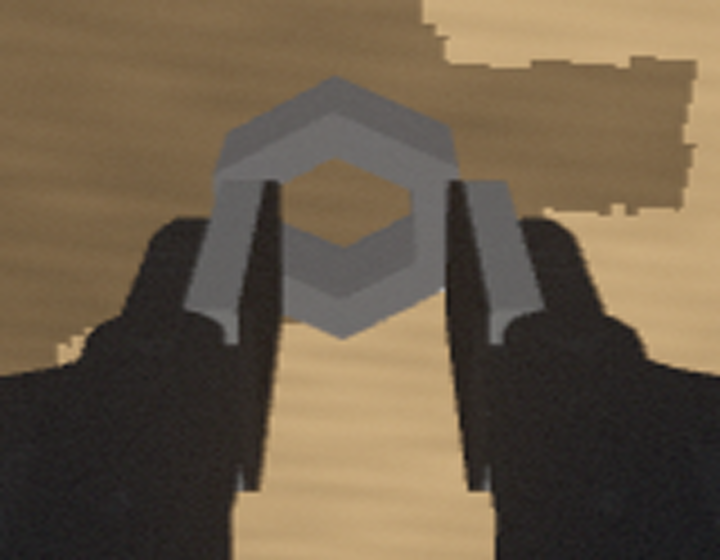

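In the crop the pad tips hover at z≈31 mm, above the 18 mm nut top, although the TCP reads 2.8 mm. So the tips really sit well above the stated TCP. I'll open up and measure tip height against opening before going down.

```bash
cat >> h.py <<'E'
def tips():
    t,A=tool();c=viewer.calibration("wrist");p,d=viewer.grab_frame("wrist")
    K=np.array(c["mtx"]);I=np.linalg.inv(np.array(c["world_to_cam"]))
    v,u=np.mgrid[0:384,0:512];P=(np.stack([(u-K[0,2])*d/K[0,0],-(v-K[1,2])*d/K[1,1],-d,np.ones_like(d)],-1)@I.T)[...,:3]*1e3
    T=(P-t)@A  # tool coords
    w=r.get_obs()["grip_width"]*500
    for s in (-1,1):
        y=T[...,1]*s
        m=(d>0)&(y>w-3)&(y<w+14)&(abs(T[...,2])<16)&(P[...,2]>22)&(T[...,0]>-60)
        if m.any(): q=T[m];k=np.argsort(-q[:,0])[:15];print("side",s,"tip tool xyz",np.median(q[k],0).round(1),"worldz",np.median(P[m][k,2]).round(1))
    return p,P
E
python3 -m pendant '[50,0,-2,0,0, 50,0,0,0,0, 50,0,0,0,0, 50,0,0,0,0]' 40; python3 - <<'E'
from h import *
p,P=tips();cv2.imwrite("pics/w4.png",p[...,::-1])
E
```

```text
clock: 4.53
tcp_pos: [0.4293, 0.3147, 0.0023]
orientation: [-0.087, 1.569, 0.087]
contact_force: [-0.0, -0.4, -0.3]
grip_width: 0.0502
t 4.525 tcp [429.3 314.7   2.3] x [-0.  0. -1.] y [-0.11   0.994  0.   ] z [ 0.994  0.11  -0.   ] w 0.050247740445129495 F [-0.  -0.4 -0.3]
side -1 tip tool xyz [-32.2 -25.   -0. ] worldz 34.5
side 1 tip tool xyz [-32.1  25.1  -0.2] worldz 34.4
```

View pics/w4.png

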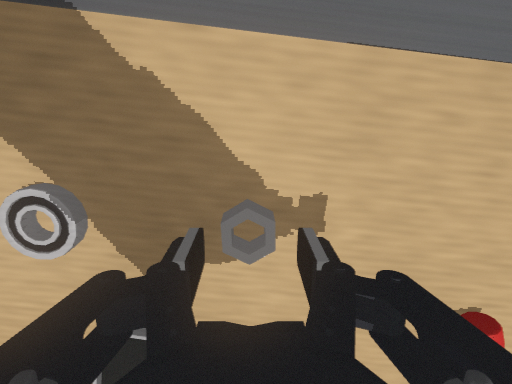

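```bash
python3 -m pendant '[50,6,0,0,0, 50,6,0,0,0, 50,0,0,0,0]' 40; python3 - <<'E'
from h import *
p,P=tips();t,A=tool();T=(P-t)@A
for s in (-1,1):
    y=T[...,1]*s;m=(y>20)&(y<40)&(P[...,2]>8)&(abs(T[...,2])<40)&(P[...,2]<70)
    q=T[m]
    for a in range(-60,0,4):
        k=q[(q[:,0]>=a)&(q[:,0]<a+4)]
        if len(k)>3: print(s,a,len(k),"y",np.percentile(abs(k[:,1]),[2,98]).round(0),"z",np.percentile(k[:,2],[2,98]).round(0))
viewer.grab_frame("side");p,_=viewer.grab_frame("side")
c=viewer.calibration("side");K=np.array(c["mtx"]);W=np.array(c["world_to_cam"])
def pr(q):
    v=W[:3,:3]@q+W[:3,3];v*=[1,-1,-1];return (K@v/v[2])[:2]
x,y=pr(t/1e3).astype(int);print("tcp in side px",x,y,"grasp",pr(t/1e3+[0,0,.019]),"nut top",pr(np.array([.43,.3125,.018])))
cv2.imwrite("pics/s4.png",cv2.resize(p[y-80:y+40,x-80:x+80,::-1],None,fx=5,fy=5,interpolation=cv2.INTER_CUBIC));print("crop origin",x-80,y-80)
E
```

```text
clock: 4.95
tcp_pos: [0.4288, 0.3143, -0.0105]
orientation: [-0.087, 1.57, 0.086]
contact_force: [0.1, -0.3, 0.0]
grip_width: 0.0502
t 4.95 tcp [428.8 314.3 -10.5] x [-0.001 -0.001 -1.   ] y [-0.11   0.994 -0.001] z [ 0.994  0.11  -0.001] w 0.05020485167835011 F [ 0.1 -0.3  0. ]
side -1 tip tool xyz [-33.  -24.9  -4.4] worldz 22.6
side 1 tip tool xyz [-32.9  25.   -1.5] worldz 22.5
t 5.0 tcp [429.  314.4 -10.1] x [-0.001 -0.001 -1.   ] y [-0.11   0.994 -0.001] z [ 0.994  0.11  -0.001] w 0.049750840043949605 F [ 0.1 -0.3  0.1]
-1 -60 211 y [25. 38.] z [-13.   9.]
-1 -56 177 y [25. 38.] z [-13.   8.]
-1 -52 169 y [25. 38.] z [-13.   9.]
-1 -48 150 y [25. 38.] z [-13.   9.]
-1 -44 149 y [25. 38.] z [-13.   9.]
-1 -40 110 y [25. 36.] z [-13.   8.]
-1 -36 59 y [25. 29.] z [-12.   8.]
-1 -32 11 y [25. 25.] z [-9.  6.]
1 -60 201 y [25. 38.] z [-13.   9.]
1 -56 190 y [25. 38.] z [-13.   8.]
1 -52 165 y [25. 38.] z [-13.   8.]
1 -48 153 y [25. 38.] z [-13.   8.]
1 -44 145 y [25. 38.] z [-13.   8.]
1 -40 120 y [25. 37.] z [-13.   8.]
1 -36 59 y [25. 31.] z [-13.   8.]
1 -32 9 y [25. 25.] z [-9.  2.]
tcp in side px 175 344 grasp [173.53172412 337.2680861 ] nut top [173.31844278 332.34776901]
crop origin 95 264
```

View pics/s4.png

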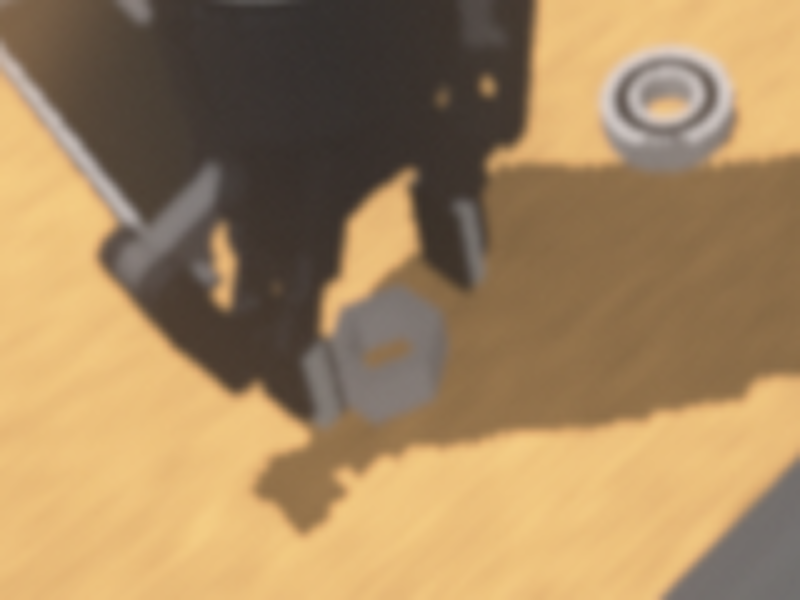

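The side crop confirms it: the tips are still about 22 mm above the bench around the nut. With the jaws at 50 mm the real tips sit about 33 mm behind the stated TCP, so I'll go down 17 mm more.

```bash
python3 -m pendant '[50,9,0,0,0, 50,8,0,0,0, 25,0,0,0,0, 20,0,0,0,0, 20,0,0,0,0, 20,0,0,0,0]' 50;
```

```text
clock: 5.85
tcp_pos: [0.4294, 0.3147, -0.0266]
orientation: [-0.086, 1.569, 0.087]
contact_force: [-0.2, 0.4, -1.2]
grip_width: 0.0308
```

```bash
python3 -m pendant '[20,-30,0,0,0, 20,-30,0,0,0, 20,0,-13,31,0, 20,0,-13,31,0, 20,0,-13,31,0, 20,0,-14,30,0, 20,0,0,0,0]'; python3 - <<'E'
from h import *
tool();c=viewer.calibration("wrist");p,d=viewer.grab_frame("wrist");cv2.imwrite("pics/w5.png",p[...,::-1])
find("tray_nut","wrist",c);find("bearing_mid","wrist",c)
c=viewer.calibration("top");viewer.grab_frame("top");find("tray_nut","top",c);find("bearing_mid","top",c)
E
```

```text
clock: 6.72
tcp_pos: [0.5602, 0.2733, 0.0334]
orientation: [-0.084, 1.567, 0.083]
contact_force: [-1.3, 0.1, -0.0]
grip_width: 0.0309
t 6.725 tcp [560.2 273.3  33.4] x [ 0.002 -0.001 -1.   ] y [-0.106  0.994 -0.001] z [0.994 0.106 0.002] w 0.03086350165414852 F [-1.3  0.1 -0. ]
tray_nut 0.89 c 568.6 275.7 size 126.3 103.7 ang 86.8
bearing_mid 0.64 c 451.2 189.7 size 28.2 48.7 ang 6.1
tray_nut 0.94 c 594.3 272.3 size 128.8 151.0 ang 86.3
bearing_mid 0.61 c 440.8 185.6 size 42.3 47.4 ang 0.2
```

View pics/w5.png

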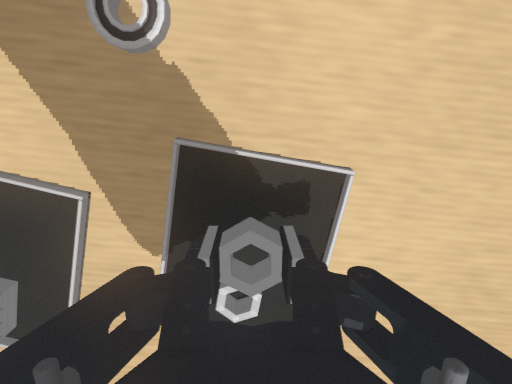

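The nut is held over its tray (250,260), with the mate behind it at (240,303). I'll lower it, release, and move on above the bearing.

```bash
python3 -m pendant '[20,27,0,0,0, 20,18,0,0,0, 20,9,0,0,0, 20,0,0,0,0, 50,0,0,0,0, 50,0,0,0,0, 50,0,0,0,0, 50,-40,0,0,0, 50,-40,0,0,0.11, 70,0,-29,-40,0, 85,0,-28,-40,0, 85,0,-28,-40,0, 85,0,0,0,0]'; python3 - <<'E'
from h import *
tool();c=viewer.calibration("wrist");p,d=viewer.grab_frame("wrist")
find("bearing_mid","wrist",c);find("nut_mid","wrist",c);print(nets.look_for("bearing_mid","wrist"))
E
```

```text
clock: 8.65
tcp_pos: [0.4339, 0.1876, 0.0591]
orientation: [-0.001, 1.574, -0.002]
contact_force: [0.0, 0.4, -0.2]
grip_width: 0.085
t 8.65 tcp [433.9 187.6  59.1] x [-0.003 -0.002 -1.   ] y [ 0.001  1.    -0.002] z [ 1.    -0.001 -0.003] w 0.08495620015781144 F [ 0.   0.4 -0.2]
bearing_mid none
nut_mid 0.71 c 543.4 260.9 size 10.5 28.7 ang 61.6
[{'location': [0.4308, 0.1866, 0.0133], 'score': 0.88}]
```

```bash
python3 -m pendant '[75,40,0,3,0, 70,30,0,0,0, 70,19,0,0,0, 55,0,0,0,0, 40,0,0,0,0, 35,0,0,0,0, 35,0,0,0,0, 35,-30,0,0,0, 35,-30,0,0,0, 35,-40,0,0,0, 35,-20,0,0,0]'; python3 - <<'E'
from h import *
tool();c=viewer.calibration("wrist");p,d=viewer.grab_frame("wrist");cv2.imwrite("pics/w6.png",p[...,::-1])
E
```

```text
clock: 10.22
tcp_pos: [0.4413, 0.191, 0.0926]
orientation: [0.001, 1.568, 0.001]
contact_force: [0.6, -0.5, -0.6]
grip_width: 0.044
t 10.225 tcp [441.3 191.   92.6] x [ 0.003  0.002 -1.   ] y [-0.     1.     0.002] z [1.    0.    0.003] w 0.04397354229476403 F [ 0.6 -0.5 -0.6]
```

View pics/w6.png

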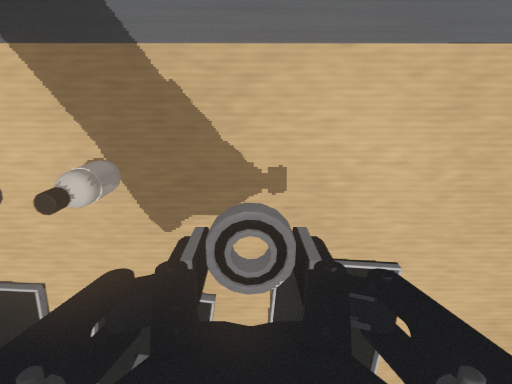

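The bearing is held level at (250,250). Now I'll carry it to its tray.

```bash
python3 -m pendant '[35,0,-47,24,0, 35,0,-47,24,0, 35,0,-47,24,0, 35,0,-47,24,0, 35,0,-47,24,0, 35,0,-46,23,0, 35,0,0,0,0]'; python3 - <<'E'
from h import *
t,A=tool();c=viewer.calibration("wrist");p,d=viewer.grab_frame("wrist");cv2.imwrite("pics/w7.png",p[...,::-1])
find("tray_bearing","wrist",c)
K=np.array(c["mtx"]);W=np.array(c["world_to_cam"])
E
```

```text
clock: 11.15
tcp_pos: [0.5842, -0.0961, 0.0899]
orientation: [0.003, 1.57, -0.008]
contact_force: [-0.7, 0.6, -0.8]
grip_width: 0.0447
t 11.15 tcp [584.2 -96.1  89.9] x [ 0.001 -0.003 -1.   ] y [ 0.007  1.    -0.003] z [ 1.    -0.007  0.001] w 0.04466927398026634 F [-0.7  0.6 -0.8]
tray_bearing 0.71 c 586.4 -91.1 size 126.3 88.9 ang 87.6
```

View pics/w7.png

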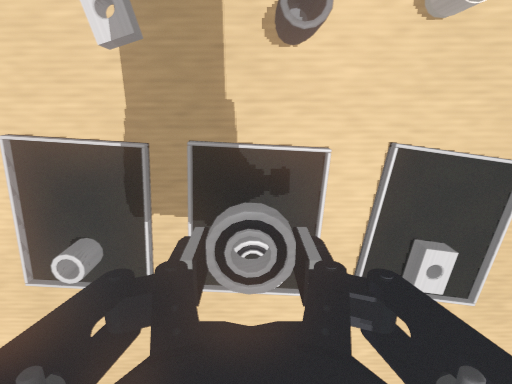

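The wrist view shows the bearing over its tray, between the spacer tray on the left and the block tray on the right. I'll shift 5 mm, lower, release, and go above the block with its 15° turn.

```bash
python3 -m pendant '[35,40,5,0,0, 35,40,0,0,0, 35,22,0,0,0, 35,12,0,0,0, 35,0,0,0,0, 65,0,0,0,0, 65,0,0,0,0, 65,0,0,0,0, 65,-50,0,0,0, 65,-50,0,0,0, 75,0,-37,-48,0, 85,0,-37,-48,0, 85,0,-37,-48,0, 85,0,0,0,-0.137, 85,0,0,0,-0.137, 85,0,0,0,0]'; python3 - <<'E'
from h import *
tool();c=viewer.calibration("wrist");p,d=viewer.grab_frame("wrist");cv2.imwrite("pics/w8.png",p[...,::-1])
find("block_mid","wrist",c);find("spacer_mid","wrist",c);find("tray_spacer","wrist",c);print(nets.look_for("block_mid","wrist"))
c=viewer.calibration("top");viewer.grab_frame("top");find("bearing_mid","top",c);find("nut_mid","top",c);find("tray_block","top",c)
for n in("nut_mid","bearing_mid"):print(nets.look_for(n,"top"))
E
```

```text
clock: 13.25
tcp_pos: [0.4395, -0.1968, 0.0766]
orientation: [-0.214, 1.559, 0.214]
contact_force: [-0.3, 0.1, 0.1]
grip_width: 0.0849
t 13.25 tcp [ 439.5 -196.8   76.6] x [ 0.001  0.    -1.   ] y [-0.269  0.963 -0.   ] z [0.963 0.269 0.001] w 0.08489591341738965 F [-0.3  0.1  0.1]
block_mid 0.74 c 438.6 -205.0 size 48.8 30.0 ang 16.1
spacer_mid 0.63 c 432.1 -320.9 size 29.2 43.7 ang 24.7
tray_spacer 0.88 c 568.6 -223.8 size 68.4 72.8 ang 86.7
[{'location': [0.4401, -0.2041, 0.0226], 'score': 0.78}]
bearing_mid 0.71 c 583.7 -83.5 size 45.9 45.8 ang 0.3
nut_mid 0.57 c 561.2 275.1 size 33.5 38.3 ang 0.3
tray_block 0.68 c 627.2 81.2 size 127.6 151.0 ang 82.1
[{'location': [0.5632, 0.2749, 0.0232], 'score': 0.67}]
[{'location': [0.5829, -0.0804, 0.018], 'score': 0.5}]
```

View pics/w8.png

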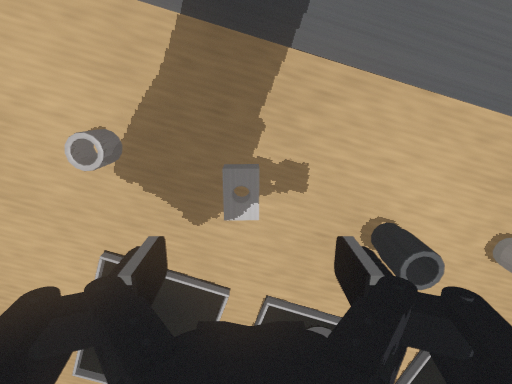

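Nut and bearing are confirmed in their trays. The block, at (240,192), is aligned with the jaws.

```bash
python3 -m pendant '[75,40,-7,0,0, 65,35,0,0,0, 60,19,0,0,0, 55,10,0,0,0, 35,0,0,0,0, 20,0,0,0,0, 20,0,0,0,0, 20,0,0,0,0, 20,-30,0,0,0, 20,-40,0,0,0, 20,-40,0,0,0, 20,-10,0,0,0.137, 20,0,0,0,0.137]' 50; python3 - <<'E'
from h import *
tool()
E
```

```text
clock: 15.42
tcp_pos: [0.442, -0.2034, 0.0936]
orientation: [0.003, 1.568, -0.004]
contact_force: [-0.5, 0.6, -2.0]
grip_width: 0.029
t 15.425 tcp [ 442.  -203.4   93.6] x [ 0.002 -0.    -1.   ] y [ 0.004  1.    -0.   ] z [ 1.    -0.004  0.002] w 0.029032212646191366 F [-0.5  0.6 -2. ]
```

```bash
python3 -m pendant '[20,0,48,25,0, 20,0,48,25,0, 20,0,48,25,0, 20,0,48,25,0, 20,0,48,26,0, 20,0,49,26,0, 20,0,0,0,0.13, 20,0,0,0,0]'; python3 - <<'E'
from h import *
t,A=tool();c=viewer.calibration("wrist");p,d=viewer.grab_frame("wrist");cv2.imwrite("pics/w9.png",p[...,::-1])
find("tray_block","wrist",c)
E
```

```text
clock: 16.42
tcp_pos: [0.5928, 0.0861, 0.0919]
orientation: [0.1, 1.569, -0.101]
contact_force: [-0.1, -0.7, -2.8]
grip_width: 0.029
t 16.425 tcp [592.8  86.1  91.9] x [-0.001 -0.001 -1.   ] y [ 0.127  0.992 -0.001] z [ 0.992 -0.127 -0.001] w 0.02900181403956242 F [-0.1 -0.7 -2.8]
tray_block 0.64 c 606.2 84.2 size 126.3 110.1 ang 81.7
```

View pics/w9.png

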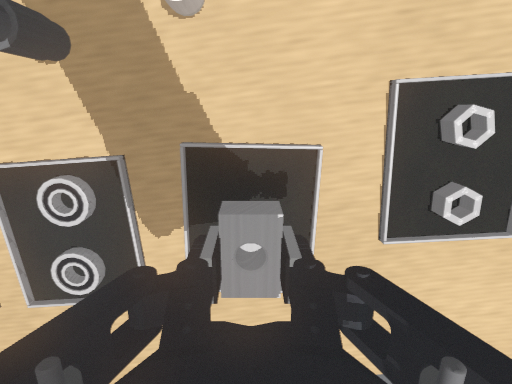

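The block is centred over its tray at (250,250), and the nut and bearing pairs are visible in theirs. I'll lower, release, and move above the spacer.

```bash
python3 -m pendant '[20,40,0,0,0, 20,40,0,0,0, 20,22,0,0,0, 20,11,0,0,0, 20,0,0,0,0, 50,0,0,0,0, 50,0,0,0,0, 50,0,0,0,0, 50,-50,0,0,0, 50,-50,0,0,-0.13, 75,0,-51,-19,0, 85,0,-51,-19,0, 85,0,-51,-19,0, 85,0,-51,-19,0, 85,0,-51,-20,0, 85,0,-51,-20,0, 85,0,-52,-20,0, 85,0,-52,-20,0, 85,0,0,0,0]'; python3 - <<'E'
from h import *
tool();c=viewer.calibration("wrist");p,d=viewer.grab_frame("wrist")
find("spacer_mid","wrist",c);print(nets.look_for("spacer_mid","wrist"))
K=np.array(c["mtx"]);I=np.linalg.inv(np.array(c["world_to_cam"]))
v,u=np.mgrid[0:384,0:512];P=(np.stack([(u-K[0,2])*d/K[0,0],-(v-K[1,2])*d/K[1,1],-d,np.ones_like(d)],-1)@I.T)[...,:3]*1e3
m=(abs(P[...,2]-34)<3)&(abs(P[...,0]-437)<40)&(abs(P[...,1]+324)<35)
q=P[m][:,:2];print("rim",len(q),q.min(0),q.max(0))
c=viewer.calibration("top");viewer.grab_frame("top");find("block_mid","top",c);find("tray_spacer","top",c)
E
```

```text
clock: 18.9
tcp_pos: [0.4346, -0.3296, 0.0799]
orientation: [0.004, 1.571, -0.009]
contact_force: [0.5, -0.5, -0.3]
grip_width: 0.085
t 18.9 tcp [ 434.6 -329.6   79.9] x [-0.    -0.003 -1.   ] y [ 0.008  1.    -0.003] z [ 1.    -0.008 -0.   ] w 0.08502056797800009 F [ 0.5 -0.5 -0.3]
spacer_mid 0.92 c 431.3 -328.2 size 29.6 35.0 ang 89.7
[{'location': [0.4297, -0.3291, 0.0307], 'score': 0.75}, {'location': [0.6262, -0.1345, 0.0049], 'score': 0.42}]
rim 590 [ 420.16549002 -342.38732095] [ 449.28847842 -313.44315669]
block_mid 0.54 c 591.8 85.6 size 34.6 51.8 ang 83.0
tray_spacer 0.61 c 614.1 -256.2 size 130.5 153.1 ang 86.1
```

```bash
python3 -m pendant '[75,40,2,2,0, 65,35,0,0,0, 55,18,0,0,0, 50,9,0,0,0, 35,0,0,0,0, 20,0,0,0,0, 20,0,0,0,0, 20,0,0,0,0, 20,-30,0,0,0, 20,-40,0,0,0, 20,-30,0,0,0, 20,0,25,48,0, 20,0,25,48,0, 20,0,25,48,0, 20,0,0,0,0]' 50; python3 - <<'E'
from h import *
t,A=tool();c=viewer.calibration("wrist");p,d=viewer.grab_frame("wrist");cv2.imwrite("pics/w10.png",p[...,::-1])
find("tray_spacer","wrist",c)
E
```

```text
clock: 21.08
tcp_pos: [0.588, -0.2423, 0.0771]
orientation: [-0.004, 1.568, 0.008]
contact_force: [-1.3, -0.6, -1.2]
grip_width: 0.0281
t 21.075 tcp [ 588.  -242.3   77.1] x [ 0.003  0.002 -1.   ] y [-0.008  1.     0.002] z [1.    0.008 0.003] w 0.028111063184886285 F [-1.3 -0.6 -1.2]
tray_spacer 0.85 c 603.5 -256.0 size 127.5 133.4 ang 86.1
```

View pics/w10.png

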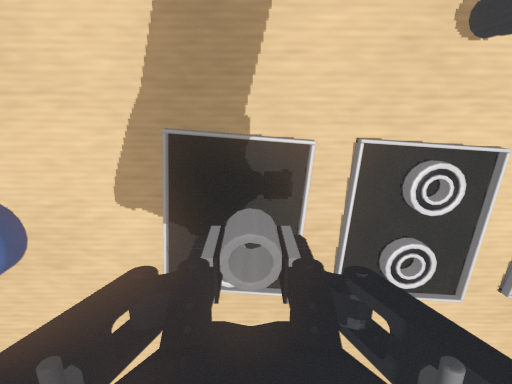

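```bash
python3 -m pendant '[20,30,0,0,0, 20,20,0,0,0, 20,0,0,0,0, 20,0,0,0,0]'
```

```text
clock: 21.68
tcp_pos: [0.5835, -0.2479, 0.0279]
orientation: [0.0, 1.57, -0.001]
contact_force: [-0.4, -0.0, -1.3]
grip_width: 0.0277
```

```bash
python3 -m pendant '[20,20,-5,-4,0, 20,15,0,0,0, 20,10,0,0,0, 20,0,0,0,0, 20,0,0,0,0, 36,0,0,0,0, 50,0,0,0,0, 50,0,0,0,0, 50,-40,0,0,0, 50,-50,0,0,0, 50,-50,0,0,0, 50,-40,0,-20,0, 50,0,0,-30,0, 50,0,0,0,0, 50,0,0,0,0]'; python3 - <<'E'
from h import *
t,A=tool();c=viewer.calibration("wrist");p,d=viewer.grab_frame("wrist");cv2.imwrite("pics/w11.png",p[...,::-1])
c=viewer.calibration("top");q,d=viewer.grab_frame("top");cv2.imwrite("pics/top1.png",q[...,::-1])
for n in TOP: find(n,"top",c)
for n in ["bearing_mid","nut_mid","spacer_mid","block_mid","socket_mid","bottle_mid"]:
    print(n,[(np.round(k["location"],3),round(k["score"],2)) for k in nets.look_for(n,"top")])
cv2.imwrite("pics/end.png",np.vstack([cv2.resize(q[110:260,90:410,::-1],(640,300)),cv2.resize(p[...,::-1],(640,300))]))
E
```

```text
clock: 23.55
tcp_pos: [0.5299, -0.252, 0.1622]
orientation: [-0.0, 1.57, 0.001]
contact_force: [0.4, -0.3, 0.2]
grip_width: 0.0497
t 23.55 tcp [ 529.9 -252.   162.2] x [ 0.  0. -1.] y [-0.001  1.     0.   ] z [1.    0.001 0.   ] w 0.04973709091746317 F [ 0.4 -0.3  0.2]
bearing_mid 0.74 c 582.5 -83.5 size 43.5 45.7 ang 0.3
nut_mid 0.42 c 560.2 274.4 size 38.6 30.7 ang 63.8
spacer_mid 0.54 c 575.1 -248.2 size 26.1 34.0 ang 25.5
block_mid 0.5 c 592.9 83.9 size 29.2 44.2 ang 84.4
tray_bearing 0.91 c 619.2 -92.5 size 126.5 151.1 ang 86.5
tray_nut 0.69 c 594.4 272.8 size 128.8 150.0 ang 85.9
tray_spacer 0.57 c 613.7 -255.7 size 129.2 156.0 ang 85.1
tray_block 0.94 c 627.1 80.8 size 126.1 150.5 ang 81.6
bearing_mid [(array([ 0.581, -0.081,  0.02 ]), 0.5)]
nut_mid [(array([0.562, 0.273, 0.025]), 0.42)]
spacer_mid [(array([ 0.576, -0.253,  0.036]), 0.46)]
block_mid [(array([0.593, 0.085, 0.02 ]), 0.74)]
socket_mid [(array([ 0.449, -0.065,  0.049]), 0.62)]
bottle_mid [(array([0.432, 0.054, 0.057]), 0.45)]
```

View pics/end.png

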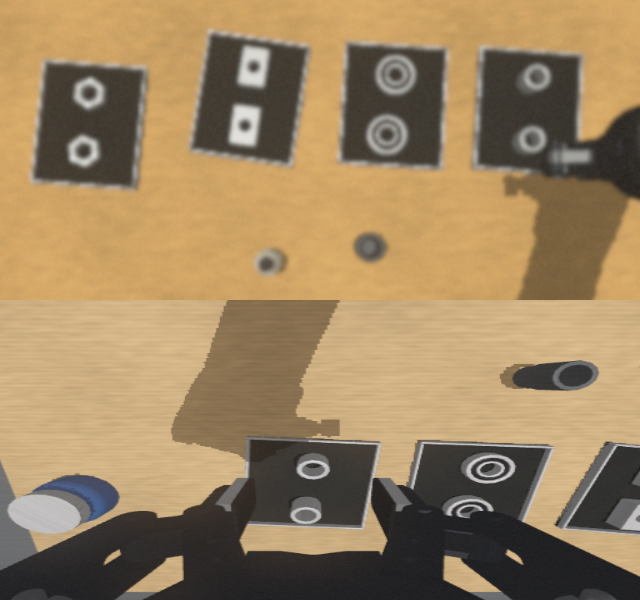

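All four parts lie beside their mates, the spacer is upright, and the socket and bottle haven't moved. The gripper is clear, so I'm handing in.

```bash
python3 -c "
from bench import r
print(r.hand_in())"
```

```text
the job is handed in; nothing more can be done
None
```

I put the bearing, nut, spacer and block into the trays with their mates, let go of everything, and handed the job in at about 24 s of the 102 s allowed. The hand-in reports no verdict.

- **Final checks:** in the last top and wrist pictures all four parts lie flat beside their mates, with the spacer standing upright. Their measured positions are well inside the tray walls. The measured top heights fit parts resting on the tray floor, within the networks' few mm of error.
- **Bystanders:** the networks put the socket and the bottle within 2 mm of where they stood at the start.
- **Gripper:** it was raised clear, open and reading almost no force.
- **What disagreed:** the first grasp of the nut closed on air. The finger tips sit about 30 mm behind the stated TCP, as measured with the wrist depth and confirmed from the side camera. I lowered the later grasps and placings by that amount.
- **Smaller discrepancy:** the opening read 1 to 3 mm less than the true part widths when gripping. It caused no trouble.

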